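# Tare the ink-mixing scale for an empty cup

## Robot

A 7-joint arm with a two-finger parallel gripper is mounted at the origin on the work surface. World frame = base frame: x ahead of the robot, y to its left, z up, the work surface at z = 0. Lengths are in m, angles in rad, forces in N, time in s.
With the tool pointing down it reaches from about 0.425 to 0.825 m from the base axis. Payload 3.6 kg.
Tool frame: the origin (TCP) lies between the finger pads, 19 mm behind the fingertips; this is the grasp point; z points along the fingers, y is the line along which they close (so a half turn about z gives the same grasp; the last joint's range is limited). The gripper opens to 85 mm and grips with 20 to 120 N. Pads are 22 mm wide; open, the fingers measure 114 mm over their backs; the gripper's body (76 mm by 85 mm) begins 54 mm behind the grasp point. The pads swing forward as they close: fully open they stand 13 mm farther back than shut.
Start: joints at [-1.315, 0.615, -0.013, 1.423, 0.008, 1.103, -0.04], TCP at [0.181, 0.624, 0.25] pointing down, gripper open.
Joint ranges: [-3.12, 3.12], [-0.3, 2.06], [-1.34, 1.32], [0.26, 2.42], [-1.36, 4.5], [0.01, 1.98], [-2.84, 2.84]. Speed limits (rad/s): [2.79, 2.79, 3.14, 3.14, 3.14, 3.14, 3.14].

## Interface

Orientations are given as a rotation vector (axis times angle).
In Python, from rig import * gives the robot as it stands. The module is installed in compiled form; this text tells all that it offers.
- The arm moves only by the tool play_rows, never from a script. Its argument "rows" is a list of rows, each a list of 7 numbers: the shift along the tool's x, y, z normalised to -1 to 1, where 1 is 0.02 m, then the turn, a rotation vector about the tool's x, y, z normalised to -1 to 1, where 1 is 5 degrees, then the closure, from 0 (fully open) to 1 (shut). In form: [[x, y, z, ax, ay, az, hand], ...]. A call has 1 to 12 rows; each row shifts and turns the commanded pose from where the row before left it, along the tool's axes as they then stand; what a row does not reach is not made up. A row lasts 1/10 s, in which the tool goes at most 50 mm and 8.59 degrees, less where a joint would pass 70% of its speed; a pose out of reach is approached as far as the arm can. A call with a number of a shift or a turn outside -1 to 1 is refused whole. A call with a gripper value outside its range is refused whole. The fingers move at their own pace and stop on an object; the grip force is fixed at half the most. Time passes only in rows, so rows that do not move let the fingers close. It gives the time, the measured TCP pose, the force, the opening and the grip force at its end, in the units of the state.
- get_state(): the state, without advancing time (a new reading comes with each control period).
- grab_frame(name): name is "side" or "top"; returns a dict with "image" (384x512x3 uint8, blue, green, red), "fx", "fy", "cx", "cy" (pixels), "R" (3x3) and "t" (3): a world point X has camera coordinates R X + t. Camera axes: x right, y down, z forward; pixel columns grow to the right and rows downward; lengths in m; the calibration is good to about 2 mm. A picture is of the moment at which its call begins. There is no depth.
- finish_job(): hands the job in; it is judged then, once.
The state is a dict: "time_s": time; "joints": joint angles; "joint_vel": joint speeds; "tau": joint torques, N m; "position": TCP position; "tcp_rot": TCP orientation; "contact_force": force on the tool from outside, world axes, zero at the start; "wrist_torque": the same for the moment, N m; "width": finger opening in m; "grip_force": force on a finger pad.
Only numpy, scipy, OpenCV 4.12 (cv2) and the standard library are available. Lean on these libraries where they do the work, as an engineer would, in place of code of your own. Each camera call takes 0.05 s, during which the arm holds its last target. There are 200 camera calls.

## Task

Stand the empty steel mixing cup upright, wholly on the round pan of the blue scale, and let go of it. Then tare the scale: turn the dial by its black centre grip until the dial's blue zero mark lines up with the red pointer, and let go, leaving the cup on the pan. Keep the cup upright and do not disturb the ink pots or the ink knife.

Things in the scene. Friction and masses are not known exactly. Their poses are not given: they have to be found in the camera images.
- scale: Fixed flat mixing scale: blue housing 170 (x) x 340 (y) x 50 mm high; origin under its centre on the table, z up. The pan is centred at y = +85 mm in its frame, the dial's axis at y = -80 mm (both x = 0).
- pan_top (a point): Centre of the upper face of the scale's flat round aluminium pan, 130 mm in diameter, 4 mm thick, no rim, 74 mm above the table when empty. It sinks straight down on a spring, about 4.9 mm per 100 g, at most 14 mm.
- pan (a joint): How far the pan has sunk, m; 0 empty.
- pointer (a joint): Angle of the red pointer, rad, driven only by the pan: 120 rad per metre of sinking (the cup alone, whose weight varies, gives 0.65 to 1.35). At 0 it lies along the scale's -x; it grows clockwise seen from above, towards the scale's +y.
- pointer_tip (a point): Inner end of the red pointer, at the dial's edge, 51 mm from the dial's axis, 62 mm above the table. The pointer is a red bar, 72 mm out to its head, lying around the outside of the dial on a black disc; it is flush with the dial's top.
- dial (a joint): Angle of the white dial, rad; 0 when its zero mark lies along the scale's -x; grows clockwise seen from above (same sense as the pointer). Range -0.3 to 3.4; it starts at 1.85 to 3.1, so must be turned back counter-clockwise by 0.5 to 2.5 rad once the cup is on. It stays where it is left (friction 0.05 N m).
- zero_mark (a point): Outer end of the blue T-shaped zero mark on the white dial (100 mm in diameter, its top 62 mm above the table, black ticks every 12 degrees), 51 mm from the axis, level with pointer_tip. The dial reads zero when this point and pointer_tip coincide.
- dial_grip (a point): On the dial's axis, 87 mm above the table, where to hold the black grip: an upright bar fixed to the dial, 14 mm wide, 52 mm long, 36 mm high, its top 98 mm above the table. A blue stripe on its top points towards the zero mark. Its length lies along the line from the axis to the zero mark: pinch it across its 14 mm width from above with the TCP here.
- cup: Loose open steel mixing cup, straight-sided, 62 mm outside diameter, 65 mm high, wall 3 mm, 110 to 225 g; origin at the centre of its underside, z up. Grip it across its outside.
- pink_pot: Bystander: lidded pink ink pot, 66 mm diameter, 58 mm high, 200 g, origin at the centre of its underside.
- yellow_pot: Bystander: lidded yellow ink pot, 66 mm diameter, 58 mm high, 200 g, origin at the centre of its underside.
- ink_knife: Bystander: flat ink knife lying on the table along its x, wooden handle 100 mm to -x, steel blade 100 mm to +x, 26 mm wide, 14 mm high; origin under its middle.
Mind the look-alikes: they are no part of the job. There is more than one size of the cup; the one meant has the size given above.

How it is judged:
By the outcome, as a careful person would: the job done as asked, in the order asked, and still so for the second after the job is handed in, with the robot touching nothing.
It also fails if it takes over 64 s, if anything falls off the work surface, if the arm or the gripper's body presses on something with over 40 N, if the wrist force passes 120 N, or if a joint passes its speed limit or range.

## Working session

There is one attempt and no reset: what is moved stays moved. The work goes in short steps, Python scripts to look and compute and a tool call to move; the robot and the scene stay as the last step left them, time stands still between calls to the robot, and variables do not carry over. Pictures are saved under pics/ and viewed, at most 10 in all, crops included, and the job is handed in when it is done.

Besides the shell and the picture viewer there is one more tool, called by a JSON object that holds its "api" and its "payload". play_rows: Moves the arm, as the interface text tells. Scaled input: -1 to 1 covers 0.02 m each way for a shift and 5 degrees each way for a turn. Its arguments: {"type":"object","properties":{"rows":{"type":"array","items":{"type":"array","items":{"type":"number","minimum":-1,"maximum":1}}}},"required":["rows"]}

```bash
mkdir -p pics; cat > h.py <<'E'
from rig import *
import numpy as np, cv2
from scipy.spatial.transform import Rotation as Ro
def ray(f,u,v,z):
    d=np.array([(u-f["cx"])/f["fx"],(v-f["cy"])/f["fy"],1.]);R=np.array(f["R"]);t=np.array(f["t"])
    c=-R.T@t;d=R.T@d
    return c+d*(z-c[2])/d[2]
def proj(f,X):
    p=np.array(f["R"])@np.array(X)+np.array(f["t"]);return p[0]/p[2]*f["fx"]+f["cx"],p[1]/p[2]*f["fy"]+f["cy"]
E
python3 - <<'E'
from h import *
for n in("top","side"):
    f=grab_frame(n);cv2.imwrite(f"pics/{n}0.png",f["image"])
    R=np.array(f["R"]);print(n,f["fx"],-R.T@np.array(f["t"]),R[2])
s=get_state();print(s["position"],s["tcp_rot"],s["width"],s["time_s"],Ro.from_rotvec(s["tcp_rot"]).as_matrix())
E
```

```text
top 364.07998834037716 [ 0.49731989 -0.00888934  1.06601573] [ 5.25174306e-02 -4.06117872e-04 -9.98619925e-01]
side 459.2751975554125 [ 0.39593845 -0.99540368  1.0291726 ] [ 0.09933718  0.70654011 -0.70066625]
[0.18115341 0.62354517 0.24895717] [-0.44253797 -3.10993362  0.00370783] 0.08540115465682879 0.1 [[-9.60306195e-01  2.78947269e-01 -6.57762764e-04]
 [ 2.78948045e-01  9.60303463e-01 -2.29090316e-03]
 [-7.38932015e-06 -2.38345013e-03 -9.99997160e-01]]
```

View pics/top0.png

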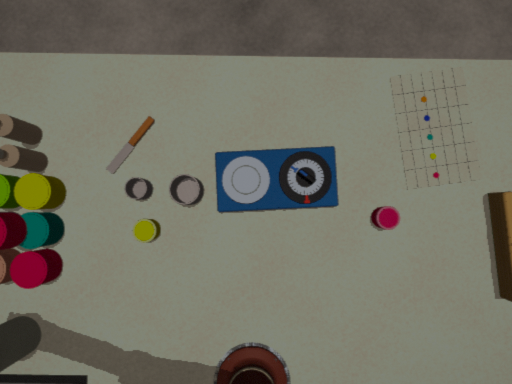

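View pics/side0.png

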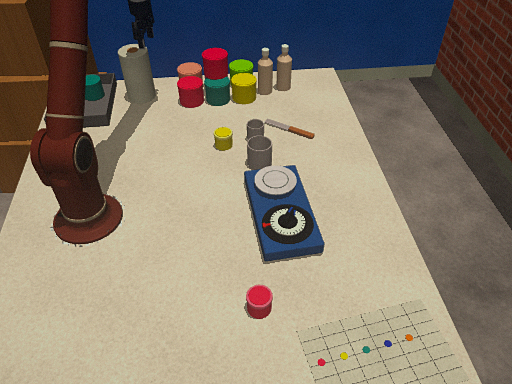

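Top view: cups at (186,190), larger, and (139,189), smaller. The scale is at about (276,180), with the pan at (246,180) and the dial at (305,178). The yellow pot is at (146,230), the pink pot at (386,217) and the knife at (130,145). The candidates for the cup are these two steel cups, so I'll measure their rims in a close crop.

```bash
python3 - <<'E'
from h import *
a=cv2.imread("pics/top0.png");b=cv2.imread("pics/side0.png")
c1=cv2.resize(a[140:250,100:220],None,fx=5,fy=5,interpolation=cv2.INTER_CUBIC)
c2=cv2.resize(b[110:180,230:290],None,fx=5,fy=5,interpolation=cv2.INTER_CUBIC)
o=np.zeros((550,900,3),np.uint8);o[:550,:600]=c1;o[:350,600:]=c2
cv2.imwrite("pics/c1.png",cv2.resize(o,(800,489)))
E
```

```text
(no output)
```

View pics/c1.png

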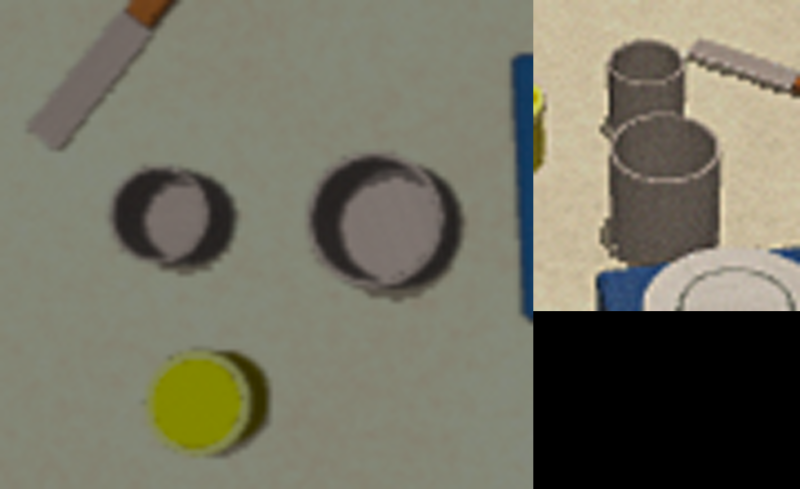

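```bash
python3 - <<'E'
from h import *
a=cv2.resize(cv2.imread("pics/top0.png")[140:225,210:345],None,fx=5,fy=5,interpolation=cv2.INTER_CUBIC)
cv2.imwrite("pics/c2.png",a)
E
```

```text
(no output)
```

View pics/c2.png

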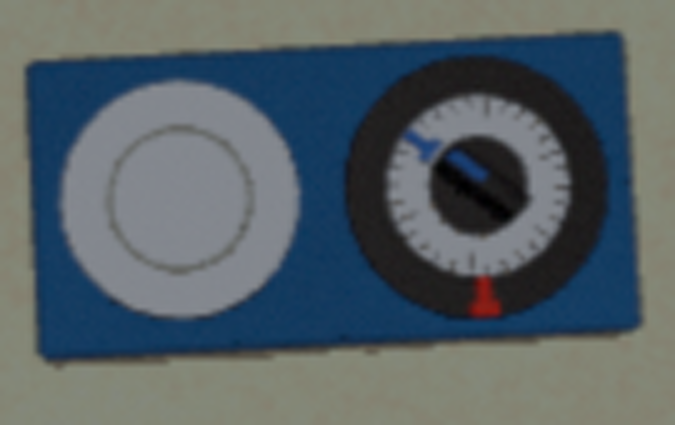

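The small cup's rim is about 100 crop px, or 22.5 px and roughly 62 mm. The large one is about 130 crop px, or roughly 79 mm. So the wanted cup is the small one near (137,189). The pointer is at 0 (485,295 in the crop), and the zero mark at (415,137) gives about 2.2 rad. Now the numbers.

```bash
python3 - <<'E'
from h import *
f=grab_frame("top");g=grab_frame("side");im=f["image"]
def tri(p,q):
    A=[];b=[]
    for F,(u,v) in((f,p),(g,q)):
        P=np.c_[np.array(F["R"]),F["t"]];K=np.array([[F["fx"],0,F["cx"]],[0,F["fy"],F["cy"]],[0,0,1]]);P=K@P
        A+= [u*P[2]-P[0],v*P[2]-P[1]]
    A=np.array(A);return np.linalg.lstsq(A[:,:3],-A[:,3],rcond=None)[0]
print("cup rim",tri((136.5,189),(255.3,124)),ray(f,136.5,189,.065),ray(g,255.3,124,.065))
print("rim diam", np.linalg.norm(ray(f,125.2,189,.065)-ray(f,147.7,189,.065)))
hsv=cv2.cvtColor(im,cv2.COLOR_BGR2HSV)
m=cv2.inRange(hsv,(95,120,30),(125,255,255));m[:, :205]=0;m[:,350:]=0
c=max(cv2.findContours(m,0,2)[0],key=cv2.contourArea)
bx=cv2.boxPoints(cv2.minAreaRect(c));B=[ray(f,u,v,.05) for u,v in bx];print("box",bx,np.round(B,4),np.mean(B,0))
pan=ray(f,246,179.8,.074);di=ray(f,305.8,177,.062)
print("pan",pan,"dial",di,np.linalg.norm((pan-di)[:2]),"zero",ray(f,210+415/5,140+137/5,.062),"ptr",ray(f,210+485/5,140+279/5,.062))
# lower-cast check of cup extents in top view by grey mask
m=cv2.inRange(hsv[165:215,110:165,2],0,95)
for r in range(165,215,3): print(r,' '.join(map(str,hsv[r,120:160,2])))
E
```

```text
cup rim [0.54153808 0.32228974 0.06664486] [0.54071091 0.32291327 0.065     ] [0.54235332 0.32449187 0.065     ]
rim diam 0.06188492521507422
box [[214.69983 152.37631]
 [334.2276  146.21509]
 [337.26874 205.21298]
 [217.74097 211.3742 ]] [[ 0.6476  0.1117  0.05  ]
 [ 0.6702 -0.2239  0.05  ]
 [ 0.5046 -0.2331  0.05  ]
 [ 0.4824  0.0998  0.05  ]] [ 0.57618583 -0.0613738   0.05      ]
pan [0.56998028 0.02180992 0.074     ] dial [ 0.58112326 -0.14307792  0.062     ] 0.16526392982336519 zero [ 0.60725414 -0.10740814  0.062     ] ptr [ 0.52916144 -0.14680616  0.062     ]
165 102 129 135 135 132 132 135 135 135 134 134 134 134 134 135 134 133 133 132 131 132 133 134 135 135 136 136 135 134 135 134 133 134 134 135 134 133 134 134 133
168 135 135 134 134 133 132 132 135 134 134 134 135 135 134 135 135 135 135 133 134 135 135 133 131 133 133 134 133 134 134 134 134 133 132 130 132 134 135 134 133
171 134 134 134 134 134 135 135 135 135 133 134 134 134 133 133 135 135 134 134 134 135 134 134 133 134 134 135 135 135 134 133 132 132 134 134 134 134 132 134 134
174 135 135 133 133 135 134 134 134
[... 1445 characters left out ...]
 134 135 134 132 131 132 133 132 131 132 132
204 131 134 134 133 132 133 135 134 134 133 133 133 132 134 134 136 135 135 135 134 133 135 135 134 135 134 132 131 132 132 132 131 132 134 135 135 134 134 135 134
207 131 131 132 134 134 133 133 133 134 134 135 135 133 132 132 134 135 134 134 132 131 131 131 133 135 134 134 132 134 134 135 135 136 134 134 134 135 135 135 136
210 132 132 133 134 134 133 134 135 134 134 135 135 135 133 132 132 133 134 134 134 134 135 136 134 135 135 136 135 136 136 135 135 134 135 133 134 134 135 133 134
213 135 133 131 131 134 134 131 131 132 133 131 132 133 133 131 131 133 135 134 134 133 131 132 132 134 136 134 135 134 132 132 131 132 132 132 134 134 132 133 133
```

{"api": "play_rows", "payload": {"rows": [[-0.98,-0.43,0,0,0,0,0],[-0.98,-0.43,0,0,0,0,0],[-0.98,-0.43,0,0,0,0,0],[-0.98,-0.43,0,0,0,0,0],[-0.98,-0.43,0,0,0,0,0],[-0.98,-0.43,0,0,0,0,0],[-0.98,-0.43,0,0,0,0,0],[-0.98,-0.43,0,0,0,0,0],[-0.98,-0.43,0,0,0,0,0],[-0.98,-0.43,0,0,0,0,0],[-0.98,-0.43,0,0,0,0,0]]}}

```text
time_s: 1.3
position: [0.3625, 0.4724, 0.2498]
tcp_rot: [-0.443, -3.11, 0.001]
contact_force: [0.3, 0.3, 1.5]
width: 0.0853
grip_force: 0.0
```

{"api": "play_rows", "payload": {"rows": [[-0.98,-0.43,0,0,0,0,0],[-0.98,-0.43,0,0,0,0,0],[-0.98,-0.43,0,0,0,0,0],[-0.98,-0.43,0,0,0,0,0],[-0.98,-0.43,0,0,0,0,0],[-0.98,-0.43,0,0,0,0,0],[-0.98,-0.43,0,0,0,0,0],[-0.98,-0.43,0,0,0,0,0],[-0.98,-0.43,0,0,0,0,0],[-0.98,-0.43,0,0,0,0,0],[-0.9,-0.4,0,0,0,0,0],[0,0,0,0,0,0,0]]}}

```text
time_s: 2.5
position: [0.5439, 0.3195, 0.2496]
tcp_rot: [0.452, 3.107, -0.004]
contact_force: [0.2, -0.3, -0.6]
width: 0.0852
grip_force: 0.0
```

```bash
cat > d.py <<'E'
import sys
from h import *
s=get_state();R=Ro.from_rotvec(s["tcp_rot"]).as_matrix()
print(s["time_s"],s["position"],"w",s["width"],"F",s["contact_force"],"j",np.round(s["joints"],2),"tz",R[:,2],"yaw_y",np.degrees(np.arctan2(R[1,1],R[0,1])))
if len(sys.argv)>1:
    T=np.array(list(map(float,sys.argv[1:4])));print("units of 20mm",np.round(R.T@(T-s["position"])/.02,2))
E
python3 d.py .541 .323 .042
```

```text
2.5 [0.54387025 0.31947813 0.24957938] w 0.08516065659964665 F [ 0.19336088 -0.27854374 -0.62380403] j [-0.58  0.58  0.01  1.48 -0.    1.07  0.72] tz [ 0.00142518 -0.00293875 -0.99999467] yaw_y 73.44494368131876
units of 20mm [ 0.21  0.15 10.38]
```

{"api": "play_rows", "payload": {"rows": [[0.2,0.15,0.9,0,0,0,0],[0,0,0.9,0,0,0,0],[0,0,0.9,0,0,0,0],[0,0,0.9,0,0,0,0],[0,0,0.9,0,0,0,0],[0,0,0.9,0,0,0,0],[0,0,0.9,0,0,0,0],[0,0,0.9,0,0,0,0],[0,0,0.9,0,0,0,0],[0,0,0.9,0,0,0,0],[0,0,0.9,0,0,0,0],[0,0,0.4,0,0,0,0]]}}

```text
time_s: 3.7
position: [0.536, 0.328, 0.0422]
tcp_rot: [-0.44, -3.107, 0.002]
contact_force: [0.3, -0.4, 0.6]
width: 0.0853
grip_force: 0.0
```

```bash
python3 d.py .541 .323 .042; python3 - <<'E'
from h import *
a=grab_frame("side")["image"][70:220,180:330];b=grab_frame("top")["image"][130:250,90:210]
cv2.imwrite("pics/c3.png",np.hstack([cv2.resize(a,(400,400)),cv2.resize(b,(400,400))]))
E
```

```text
3.7 [0.53601037 0.32798912 0.0422077 ] w 0.08532483332473277 F [ 0.31042339 -0.38902612  0.57958276] j [-0.58  0.83  0.    1.67 -0.    0.65  0.71] tz [-3.79520960e-03 -8.44389162e-04 -9.99992442e-01] yaw_y 73.88801680443373
units of 20mm [-0.31 -0.17  0.01]
```

View pics/c3.png

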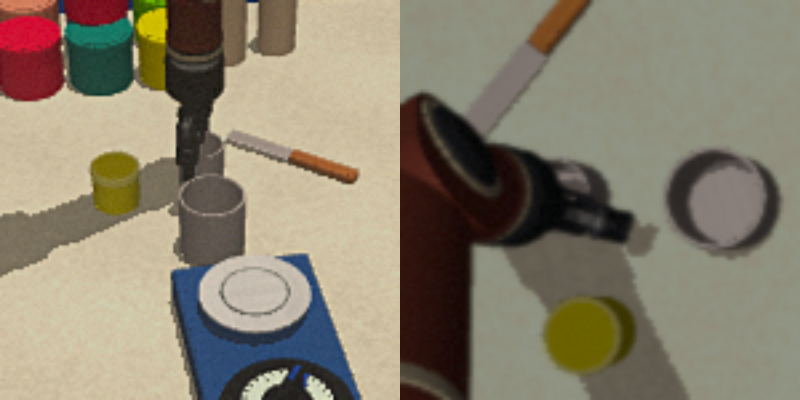

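The gripper straddles the small cup (rim at about (570,185) in the right-hand panel), slightly towards the robot. I'll shift it and close.

{"api": "play_rows", "payload": {"rows": [[-0.3,-0.17,0,0,0,0,0],[0,0,0,0,0,0,0],[0,0,0,0,0,0,0.5],[0,0,0,0,0,0,0.8],[0,0,0,0,0,0,1],[0,0,0,0,0,0,1],[0,0,0,0,0,0,1],[0,0,0,0,0,0,1],[0,0,0,0,0,0,1]]}}

```text
time_s: 4.7
position: [0.5443, 0.3236, 0.0459]
tcp_rot: [0.442, 3.107, 0.005]
contact_force: [0.8, 0.3, 5.8]
width: 0.0613
grip_force: 65.4
```

```bash
python3 d.py .541 .323 .042
```

```text
4.7 [0.54427768 0.32361376 0.04585409] w 0.06128790230718462 F [0.78246263 0.311648   5.81923909] j [-0.57  0.83  0.    1.66 -0.    0.65  0.72] tz [ 0.00333269  0.00281374 -0.99999049] yaw_y 73.80615700433982
units of 20mm [ 0.15 -0.08  0.19]
```

{"api": "play_rows", "payload": {"rows": [[0,0,-0.4,0,0,0,1],[0,0,-0.8,0,0,0,1],[0,0,-0.9,0,0,0,1],[0,0,-0.9,0,0,0,1],[0,0,-0.9,0,0,0,1],[0,0,-0.9,0,0,0,1],[0,0,-0.9,0,0,0,1],[0,0,-0.8,0,0,0,1],[0,0,-0.4,0,0,0,1],[0,0,0,0,0,0,1]]}}

```text
time_s: 5.7
position: [0.5436, 0.3224, 0.1838]
tcp_rot: [0.443, 3.108, 0.003]
contact_force: [-0.3, 0.4, -2.1]
width: 0.0612
grip_force: 65.4
```

```bash
python3 - <<'E'
from h import *
for k in range(6):
    s=get_state();print(s["time_s"],s["position"],s["contact_force"],s["width"]);f=grab_frame("side")
cv2.imwrite("pics/c4.png",cv2.resize(f["image"][50:200,180:330],(600,600)))
s=get_state();R=Ro.from_rotvec(s["tcp_rot"]).as_matrix();print(R.T@(np.array([.570,.022,.19])-s["position"])/.02)
E
```

```text
5.7 [0.54356746 0.32240911 0.18376042] [-0.34626776  0.4036426  -2.07348897] 0.0612227926044981
5.75 [0.54296335 0.32209445 0.18248446] [ 0.10865207 -0.10940127 -1.81047809] 0.06107169304008393
5.8 [0.54256357 0.32187118 0.18161213] [ 0.05073382  0.18628577 -1.54925452] 0.06117362688206995
5.85 [0.54237271 0.32180698 0.18111955] [ 0.08242001  0.29091437 -1.81318001] 0.06081506877594719
5.9 [0.54236904 0.32182927 0.18091018] [-0.83988084 -1.04835521 -2.30510115] 0.06146223312048525
5.95 [0.54242685 0.32185718 0.18086615] [-0.53243784  0.03472497 -3.74957471] 0.06114014053052289
[ -5.50035968 -14.01781523  -0.43658386]
```

View pics/c4.png

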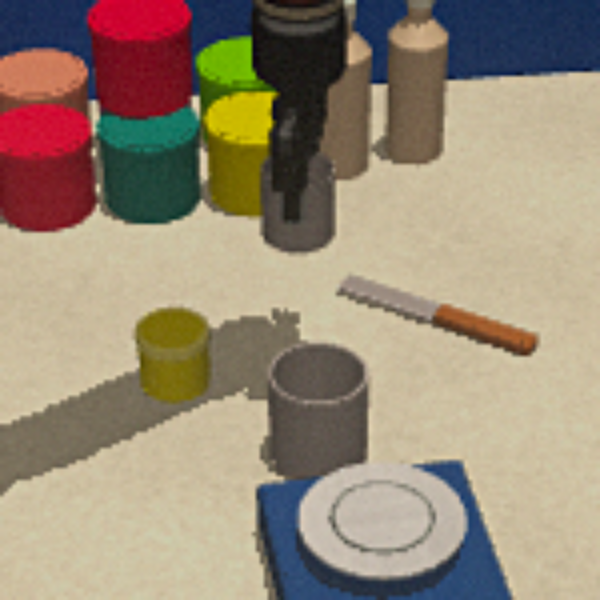

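The cup is held upright (base at about (298,240) in the crop). Carrying it to the pan.

{"api": "play_rows", "payload": {"rows": [[-0.18,-0.47,-0.1,0,0,0,1],[-0.37,-0.93,-0.1,0,0,0,1],[-0.37,-0.93,-0.1,0,0,0,1],[-0.37,-0.93,-0.1,0,0,0,1],[-0.37,-0.93,0,0,0,0,1],[-0.37,-0.93,0,0,0,0,1],[-0.37,-0.93,0,0,0,0,1],[-0.37,-0.93,0,0,0,0,1],[-0.37,-0.93,0,0,0,0,1],[-0.37,-0.93,0,0,0,0,1],[-0.37,-0.93,0,0,0,0,1],[-0.37,-0.93,0,0,0,0,1]]}}

```text
time_s: 7.2
position: [0.5648, 0.0895, 0.1903]
tcp_rot: [0.447, 3.109, -0.002]
contact_force: [-0.0, -0.9, -1.4]
width: 0.0612
grip_force: 65.4
```

{"api": "play_rows", "payload": {"rows": [[-0.37,-0.93,0,0,0,0,1],[-0.37,-0.93,0,0,0,0,1],[-0.37,-0.93,0,0,0,0,1],[-0.18,-0.47,0,0,0,0,1],[0,0,0,0,0,0,1],[0,0,0,0,0,0,1],[0,0,0,0,0,0,1],[0,0,0,0,0,0,1]]}}

```text
time_s: 8.0
position: [0.5715, 0.0247, 0.19]
tcp_rot: [-0.439, -3.111, -0.001]
contact_force: [0.6, 0.7, -1.0]
width: 0.0608
grip_force: 65.4
```

```bash
python3 d.py .570 .022 .114
```

```text
8.0 [0.57145136 0.02468943 0.18999811] w 0.0608216172889759 F [ 0.57595779  0.73318618 -1.04195614] j [-0.08  0.56 -0.01  1.73  0.    0.85  1.21] tz [-1.43240360e-04  7.13890893e-04 -9.99999735e-01] yaw_y 73.93161376555257
units of 20mm [ 0.03 -0.15  3.8 ]
```

{"api": "play_rows", "payload": {"rows": [[0,-0.13,0.5,0,0,0,1],[0,0,0.7,0,0,0,1],[0,0,0.7,0,0,0,1],[0,0,0.7,0,0,0,1],[0,0,0.6,0,0,0,1],[0,0,0.4,0,0,0,1],[0,0,0.2,0,0,0,1],[0,0,0.15,0,0,0,1],[0,0,0,0,0,0,1],[0,0,0,0,0,0,1],[0,0,0,0,0,0,1],[0,0,0,0,0,0,1]]}}

```text
time_s: 9.2
position: [0.5711, 0.0207, 0.1114]
tcp_rot: [0.443, 3.11, 0.0]
contact_force: [-0.6, 0.0, 0.2]
width: 0.0612
grip_force: 65.5
```

```bash
python3 d.py .570 .022 .111;python3 - <<'E'
from h import *
a=grab_frame("side")["image"][130:280,210:360];b=grab_frame("top")["image"][140:225,210:345]
cv2.imwrite("pics/c5.png",np.hstack([cv2.resize(a,(400,400)),cv2.resize(b,(400,400))]))
E
```

```text
9.2 [0.57107085 0.02074398 0.11141927] w 0.061174636039362004 F [-0.59949436  0.03018779  0.19744655] j [-0.07  0.66 -0.01  1.8   0.01  0.67  1.21] tz [ 7.59688566e-04  3.70119010e-05 -9.99999711e-01] yaw_y 73.79965121752006
units of 20mm [0.07 0.05 0.02]
```

View pics/c5.png

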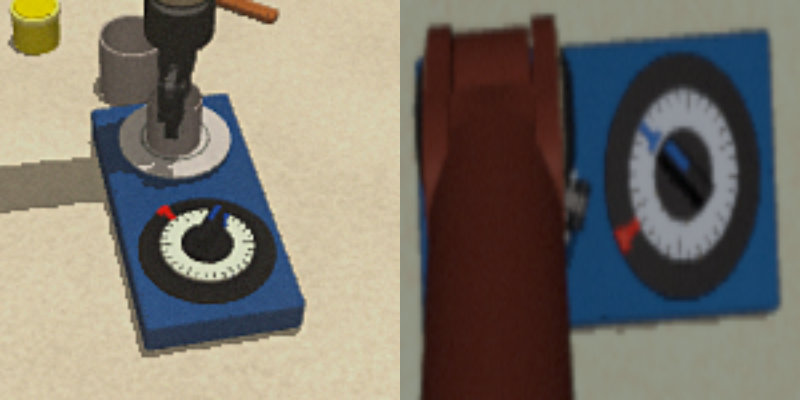

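The cup is on the pan, centred, and the pointer has deflected. Releasing now and lifting straight up.

{"api": "play_rows", "payload": {"rows": [[0,0,0,0,0,0,0.5],[0,0,0,0,0,0,0],[0,0,0,0,0,0,0],[0,0,0,0,0,0,0],[0,0,0,0,0,0,0],[0,0,0,0,0,0,0],[0,0,-0.3,0,0,0,0],[0,0,-0.6,0,0,0,0],[0,0,-0.9,0,0,0,0],[0,0,-0.9,0,0,0,0],[0,0,-0.9,0,0,0,0],[0,0,-0.9,0,0,0,0]]}}

```text
time_s: 10.5
position: [0.571, 0.0207, 0.203]
tcp_rot: [0.442, 3.109, 0.0]
contact_force: [0.3, 0.1, -0.8]
width: 0.0855
grip_force: 0.0
```

{"api": "play_rows", "payload": {"rows": [[0,0,-0.9,0,0,0,0],[0,0,-0.6,0,0,0,0],[0,0,0,0,0,0,0],[0,0,0,0,0,0,0],[0,0,0,0,0,0,0]]}}

```text
time_s: 11.0
position: [0.5702, 0.0207, 0.2301]
tcp_rot: [-0.442, -3.108, 0.001]
contact_force: [0.4, 0.3, 0.3]
width: 0.0856
grip_force: 0.0
```

```bash
cat > dial.py <<'E'
from h import *
def meas(show=True):
    out={}
    D=np.array([.5811,-.1431])
    for n in("top","side"):
        f=grab_frame(n);im=f["image"]
        hsv=cv2.cvtColor(im,cv2.COLOR_BGR2HSV).astype(int)
        V,U=np.mgrid[0:384,0:512]
        m0=(abs(U-proj(f,[*D,.062])[0])<45)&(abs(V-proj(f,[*D,.062])[1])<45)
        # world coords on the dial plane
        idx=np.argwhere(m0);W=np.array([ray(f,u,v,.062)[:2] for v,u in idx])-D
        r=np.hypot(*W.T);h=hsv[idx[:,0],idx[:,1]]
        red=((h[:,0]<8)|(h[:,0]>172))&(h[:,1]>120)&(h[:,2]>50)&(r>.045)&(r<.08)
        blu=(h[:,0]>100)&(h[:,0]<128)&(h[:,1]>90)&(r>.026)&(r<.056)
        for k,mm in(("ptr",red),("zero",blu)):
            p=W[mm].mean(0) if mm.any() else [np.nan]*2;out[n,k]=(int(mm.sum()),np.round(np.degrees(np.arctan2(p[1],p[0])),1),np.round(np.hypot(*p)*1e3,1))
        out[n,"img"]=im
    if show: print({k:v for k,v in out.items() if k[1]!="img"})
    return out
if __name__=="__main__": meas()
E
python3 dial.py; python3 d.py .5811 -.1431 .16
```

```text
{('top', 'ptr'): (38, np.float64(122.2), np.float64(64.6)), ('top', 'zero'): (22, np.float64(54.4), np.float64(39.5)), ('side', 'ptr'): (24, np.float64(124.6), np.float64(65.5)), ('side', 'zero'): (23, np.float64(66.7), np.float64(43.9))}
11.1 [0.5702948  0.02069667 0.22999607] w 0.08575047771072888 F [-0.97695422 -1.24908284 -0.0173735 ] j [-0.07  0.51 -0.    1.69  0.    0.95  1.21] tz [-2.18672621e-03 -1.97122644e-04 -9.99997590e-01] yaw_y 73.80521951289272
units of 20mm [-2.81 -7.71  3.5 ]
```

{"api": "play_rows", "payload": {"rows": [[-0.35,-0.96,0,0,0,0,0],[-0.35,-0.96,0,0,0,0,0],[-0.35,-0.96,0,0,0,0,0],[-0.35,-0.96,0,0,0,0,0],[-0.35,-0.96,0,0,0,0,0],[-0.35,-0.96,0,0,0,0,0],[-0.35,-0.96,0,0,0,0,0],[-0.36,-0.99,0,0,0,0,0],[0,0,0,0,0,0.96,0],[0,0,0,0,0,0.96,0],[0,0,0,0,0,1,0],[0,0,0,0,0,1,0]]}}

```text
time_s: 12.3
position: [0.5815, -0.143, 0.2301]
tcp_rot: [-0.971, -2.986, 0.0]
contact_force: [0.5, -0.4, 0.2]
width: 0.0853
grip_force: 0.0
```

{"api": "play_rows", "payload": {"rows": [[0,0,0,0,0,1,0],[0,0,0,0,0,1,0],[0,0,0,0,0,1,0],[0,0,0,0,0,1,0],[0,0,0,0,0,1,0],[0,0,0,0,0,1,0],[0,0,0,0,0,1,0],[0,0,0,0,0,1,0],[0,0,0,0,0,1,0],[0,0,0,0,0,1,0],[0,0,0,0,0,1,0],[0,0,0,0,0,1,0]]}}

```text
time_s: 13.5
position: [0.5815, -0.1428, 0.2302]
tcp_rot: [-2.334, -2.101, 0.002]
contact_force: [-0.0, 0.5, 0.0]
width: 0.0854
grip_force: 0.0
```

{"api": "play_rows", "payload": {"rows": [[0,0,0,0,0,1,0],[0,0,0,0,0,1,0],[0,0,0,0,0,1,0],[0,0,0,0,0,1,0],[0,0,0,0,0,1,0],[0,0,0,0,0,1,0],[0,0,0,0,0,0,0],[0,0,0,0,0,0,0],[0,0,0,0,0,0,0],[0,0,0,0,0,0,0]]}}

```text
time_s: 14.5
position: [0.5818, -0.1431, 0.231]
tcp_rot: [-2.796, -1.432, 0.0]
contact_force: [-0.6, 0.3, 0.2]
width: 0.0854
grip_force: 0.0
```

```bash
python3 d.py .5811 -.1431 .088
```

```text
14.5 [ 0.5817529  -0.14307557  0.23095471] w 0.08539157875779459 F [-0.61756332  0.30818265  0.23312599] j [-0.12  0.6   0.53  1.62 -0.34  1.02 -0.1 ] tz [-1.36266776e-04  5.97519816e-05 -9.99999989e-01] yaw_y -35.76390024365485
units of 20mm [-0.02 -0.02  7.15]
```

{"api": "play_rows", "payload": {"rows": [[0,0,0.5,0,0,0,0],[0,0,0.9,0,0,0,0],[0,0,0.9,0,0,0,0],[0,0,0.9,0,0,0,0],[0,0,0.9,0,0,0,0],[0,0,0.9,0,0,0,0],[0,0,0.9,0,0,0,0],[0,0,0.6,0,0,0,0],[0,0,0.4,0,0,0,0],[0,0,0.2,0,0,0,0],[0,0,0,0,0,0,0.4],[0,0,0,0,0,0,0.7]]}}

```text
time_s: 15.7
position: [0.5822, -0.1433, 0.0896]
tcp_rot: [2.796, 1.431, 0.001]
contact_force: [-0.3, 1.1, 0.4]
width: 0.0587
grip_force: 0.0
```

{"api": "play_rows", "payload": {"rows": [[0,0,0,0,0,0,0.8],[0,0,0,0,0,0,0.85],[0,0,0,0,0,0,0.9],[0,0,0,0,0,0,1],[0,0,0,0,0,0,1],[0,0,0,0,0,0,1],[0,0,0,0,0,0,1],[0,0,0,0,0,0,1]]}}

```text
time_s: 16.5
position: [0.5807, -0.1421, 0.0896]
tcp_rot: [-2.794, -1.43, 0.002]
contact_force: [-3.1, 2.6, 5.3]
width: 0.013
grip_force: 59.9
```

```bash
python3 d.py .5811 -.1431 .088; python3 dial.py
```

```text
16.5 [ 0.58073185 -0.14213652  0.08956479] w 0.012988750980898925 F [-3.07709912  2.62842301  5.33397875] j [-0.06  0.77  0.44  1.75 -0.46  0.73 -0.01] tz [-0.00223196  0.00210478 -0.99999529] yaw_y -35.78316319191654
units of 20mm [-0.03  0.04  0.08]
{('top', 'ptr'): (1069, np.float64(-119.1), np.float64(32.2)), ('top', 'zero'): (20, np.float64(54.5), np.float64(40.1)), ('side', 'ptr'): (24, np.float64(124.5), np.float64(64.6)), ('side', 'zero'): (2, np.float64(80.1), np.float64(42.8))}
```

{"api": "play_rows", "payload": {"rows": [[0,0,0,0,0,-0.5,1],[0,0,0,0,0,-0.8,1],[0,0,0,0,0,-0.8,1],[0,0,0,0,0,-0.8,1],[0,0,0,0,0,-0.8,1],[0,0,0,0,0,-0.8,1],[0,0,0,0,0,-0.8,1],[0,0,0,0,0,-0.8,1],[0,0,0,0,0,-0.8,1],[0,0,0,0,0,-0.8,1]]}}

```text
time_s: 17.6
position: [0.5822, -0.1426, 0.0896]
tcp_rot: [2.165, 2.276, 0.002]
contact_force: [-0.3, 1.7, 1.6]
width: 0.0131
grip_force: 59.4
```

{"api": "play_rows", "payload": {"rows": [[0,0,0,0,0,-0.8,1],[0,0,0,0,0,-0.8,1],[0,0,0,0,0,-0.8,1],[0,0,0,0,0,-0.8,1],[0,0,0,0,0,-0.8,1],[0,0,0,0,0,-0.8,1],[0,0,0,0,0,-0.8,1],[0,0,0,0,0,0,1],[0,0,0,0,0,0,1],[0,0,0,0,0,0,1]]}}

```text
time_s: 18.6
position: [0.5833, -0.1422, 0.0895]
tcp_rot: [1.553, 2.728, 0.003]
contact_force: [3.6, 3.6, 1.3]
width: 0.013
grip_force: 59.5
```

```bash
python3 d.py .5811 -.1431 .088; python3 - <<'E'
from dial import *
o=meas()
a=o["side","img"][180:260,245:325];b=o["top","img"][135:225,260:350]
cv2.imwrite("pics/c6.png",np.hstack([cv2.resize(a,(400,400),interpolation=2),cv2.resize(b,(400,400),interpolation=2)]))
E
```

```text
18.6 [ 0.58330925 -0.14221513  0.08954511] w 0.012979876343623898 F [3.63318898 3.59013143 1.27155232] j [ 0.14  0.73  0.11  1.74 -0.12  0.68  0.85] tz [ 3.18399560e-03  4.81056883e-04 -9.99994815e-01] yaw_y 30.686910829146168
units of 20mm [ 0.02 -0.12  0.08]
{('top', 'ptr'): (796, np.float64(-94.5), np.float64(42.4)), ('top', 'zero'): (15, np.float64(114.4), np.float64(35.1)), ('side', 'ptr'): (15, np.float64(126.8), np.float64(64.5)), ('side', 'zero'): (3, np.float64(128.0), np.float64(37.2))}
```

View pics/c6.png

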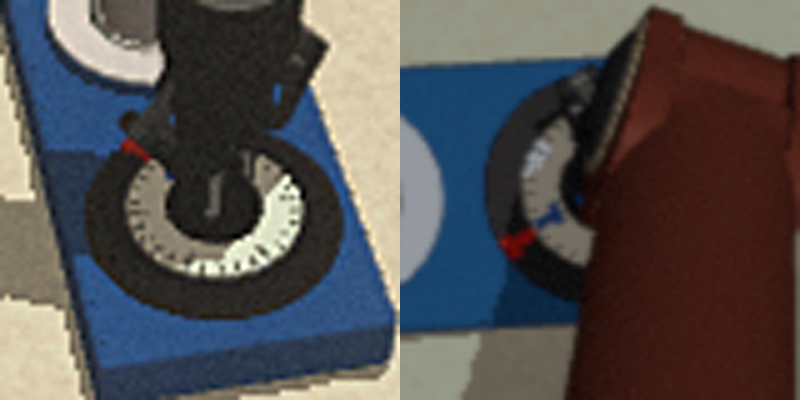

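The top crop shows the zero mark (550,215) a few degrees short of the pointer (517,243). I'll add 2.5°, release, rise and move aside to measure with a clear view.

{"api": "play_rows", "payload": {"rows": [[0,0,0,0,0,-0.3,1],[0,0,0,0,0,-0.2,1],[0,0,0,0,0,0,1],[0,0,0,0,0,0,1],[0,0,0,0,0,0,1],[0,0,0,0,0,0,0.7],[0,0,0,0,0,0,0.4],[0,0,0,0,0,0,0.4],[0,0,0,0,0,0,0.4],[0,0,-0.4,0,0,0,0.4],[0,0,-0.9,0,0,0,0.4],[0,0,-0.9,0,0,0,0.4]]}}

```text
time_s: 19.9
position: [0.5814, -0.1432, 0.1337]
tcp_rot: [-1.494, -2.763, 0.001]
contact_force: [1.1, 0.3, -0.1]
width: 0.0512
grip_force: 0.0
```

{"api": "play_rows", "payload": {"rows": [[0,0,-0.9,0,0,0,0.4],[0,0,-0.9,0,0,0,0.4],[0,0,-0.9,0,0,0,0.4],[0,0,-0.9,0,0,0,0.4],[0,0,-0.9,0,0,0,0.4],[0,0,-0.3,0,0,0,0.4]]}}

```text
time_s: 20.5
position: [0.5827, -0.1435, 0.2316]
tcp_rot: [1.493, 2.76, 0.001]
contact_force: [0.9, -0.0, -0.0]
width: 0.0508
grip_force: 0.0
```

{"api": "play_rows", "payload": {"rows": [[0.73,0.48,0,0,0,0,0.4],[0.73,0.48,0,0,0,0,0.4],[0.73,0.48,0,0,0,0,0.4],[0.73,0.48,0,0,0,0,0.4],[0.73,0.48,0,0,0,0,0.4],[0.73,0.48,0,0,0,0,0.4],[0.73,0.48,0,0,0,0,0.4],[0.73,0.48,0,0,0,0,0.4],[0,0,0,0,0,0,0.4],[0,0,0,0,0,0,0.4]]}}

```text
time_s: 21.5
position: [0.5818, -0.0026, 0.2286]
tcp_rot: [-1.492, -2.764, 0.001]
contact_force: [-0.3, -0.6, 0.5]
width: 0.051
grip_force: 0.0
```

```bash
python3 d.py .5811 -.1431 .088; python3 - <<'E'
from dial import *
o=meas()
a=o["side","img"][150:260,235:345];b=o["top","img"][140:215,265:340]
cv2.imwrite("pics/c7.png",np.hstack([cv2.resize(a,(400,400),interpolation=2),cv2.resize(b,(400,400),interpolation=2)]))
E
```

```text
21.5 [ 0.58183434 -0.0025546   0.22862344] w 0.05100436637601783 F [-0.2900778  -0.64032642  0.51821363] j [-0.11  0.53  0.12  1.66 -0.08  0.96  0.62] tz [-8.83461787e-04 -5.95073332e-04 -9.99999433e-01] yaw_y 33.298492953459686
units of 20mm [-5.85 -3.88  7.04]
{('top', 'ptr'): (105, np.float64(97.6), np.float64(67.5)), ('top', 'zero'): (21, np.float64(120.4), np.float64(38.3)), ('side', 'ptr'): (24, np.float64(124.8), np.float64(65.5)), ('side', 'zero'): (27, np.float64(106.3), np.float64(42.8))}
```

View pics/c7.png

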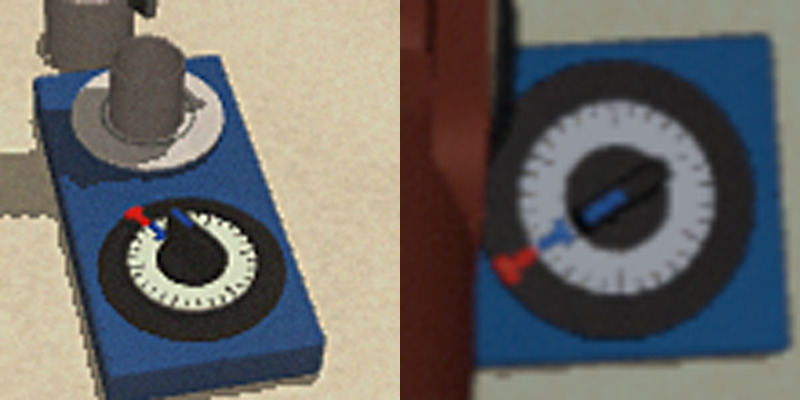

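The cup stands upright on the pan and the mark (555,237) nearly meets the pointer (515,268) in the top crop. I'll measure precisely with a fitted dial centre.

```bash
cat > fine.py <<'E'
from h import *
D0=np.array([.5811,-.1431]);S=6
def wrap(n,f):
    # resample picture onto dial plane z=.062, 0.3 mm/px, using the calibrated homography
    k=.0003;N=600
    W=np.float32([[-.09,-.09],[.09,-.09],[.09,.09],[-.09,.09]])
    src=np.float32([proj(f,[*(D0+w),.062]) for w in W]);dst=np.float32((W+.09)/k)
    return cv2.warpPerspective(f["image"],cv2.getPerspectiveTransform(src,dst),(N,N),flags=cv2.INTER_CUBIC)
for n in("top","side"):
    A=[]
    for i in range(3):
        w=wrap(n,grab_frame(n));hsv=cv2.cvtColor(w,cv2.COLOR_BGR2HSV).astype(int);H,Sa,V=hsv[...,0],hsv[...,1],hsv[...,2]
        y,x=np.mgrid[0:600,0:600];r=np.hypot(x-300,y-300)*.3
        def pts(m):return np.argwhere(m)[:,::-1].astype(np.float32)
        wh=pts((V>(85 if n=="top" else 130))&(Sa<90)&(r<58)&(r>30))
        (cx,cy),(a,b),_=cv2.fitEllipse(cv2.convexHull(wh))
        th=np.degrees(np.arctan2(y-cy,x-cx));rr=np.hypot(x-cx,y-cy)*.3
        red=pts(((H<8)|(H>172))&(Sa>110)&(V>50)&(rr>50)&(rr<76)&(th>90)&(th<150))
        blu=(H>100)&(H<128)&(Sa>100)&(rr>32)&(rr<51)&(th>90)&(th<150)
        nl,L,st,ce=cv2.connectedComponentsWithStats(blu.astype(np.uint8))
        j=[k for k in range(1,nl) if st[k,4]>150];B=max(j,key=lambda k:np.hypot(ce[k][0]-cx,ce[k][1]-cy)) if j else None
        ang=lambda p:np.degrees(np.arctan2(p[1]-cy,p[0]-cx))
        A.append([ang(red.mean(0)),ang(ce[B])]);info=(np.round((cx*.3-90,cy*.3-90),1),round(a*.3,1),round(b*.3,1),len(red),st[B,4],np.hypot(ce[B][0]-cx,ce[B][1]-cy)*.3)
    A=np.array(A);print(n,"ptr,zero",A.mean(0).round(2),"diff",(A[:,0]-A[:,1]).round(2),info)
E
python3 fine.py
```

```text
top ptr,zero [112.43 123.35] diff [-10.77 -11.01 -10.99] (array([0.9, 1.9]), 101.0, 102.0, 6158, np.int32(1244), np.float64(38.0015678639583))
side ptr,zero [124.42  93.35] diff [31.01 31.12 31.07] (array([-1.4,  1.8]), 100.0, 101.6, 3326, np.int32(630), np.float64(46.31749448265783))
```

{"api": "play_rows", "payload": {"rows": [[0.84,0.54,0,0,0,0,0.4],[0.84,0.54,0,0,0,0,0.4],[0.84,0.54,0,0,0,0,0.4],[0,0,0,0,0,0,0.4]]}}

```text
time_s: 22.3
position: [0.5814, 0.0607, 0.2289]
tcp_rot: [-1.486, -2.766, -0.004]
contact_force: [0.8, 0.2, -0.5]
width: 0.0513
grip_force: 0.0
```

```bash
sed -i 's/(rr<51)&(th>90)/(rr<51)\&(th>107)/; s/(rr<76)&(th>90)/(rr<74)\&(th>107)/' fine.py; python3 fine.py
```

```text
top ptr,zero [124.   123.36] diff [0.66 0.68 0.6 ] (array([0.9, 1.9]), 101.1, 102.1, 3327, np.int32(1236), np.float64(38.01860246571287))
side ptr,zero [124.46 122.72] diff [1.76 1.78 1.69] (array([-1.4,  1.8]), 100.0, 101.5, 3305, np.int32(1524), np.float64(40.19079644659556))
```

About 1° short. There is plenty of time, so I'll re-grip in the same alignment and add 1°.

{"api": "play_rows", "payload": {"rows": [[-0.85,-0.55,0,0,0,0,0.4],[-0.85,-0.55,0,0,0,0,0.4],[-0.85,-0.55,0,0,0,0,0.4],[-0.85,-0.55,0,0,0,0,0.4],[-0.85,-0.55,0,0,0,0,0.4],[-0.85,-0.55,0,0,0,0,0.4],[-0.85,-0.55,0,0,0,0,0.4],[-0.85,-0.55,0,0,0,0,0.4],[-0.85,-0.55,0,0,0,0,0.4],[-0.85,-0.55,0,0,0,0,0.4],[0,0,0,0,0,0,0.4],[0,0,0,0,0,0,0.4]]}}

```text
time_s: 23.8
position: [0.5824, -0.1461, 0.2289]
tcp_rot: [-1.496, -2.762, -0.001]
contact_force: [0.3, 0.3, -0.4]
width: 0.051
grip_force: 0.0
```

{"api": "play_rows", "payload": {"rows": [[0,0,0,0,0,0,0.4],[0,0,0,0,0,0,0.4],[0,0,0,0,0,0,0.4]]}}

```text
time_s: 24.1
position: [0.5828, -0.1445, 0.229]
tcp_rot: [-1.492, -2.765, -0.001]
contact_force: [0.0, -0.8, 0.6]
width: 0.0513
grip_force: 0.0
```

```bash
python3 d.py .5815 -.1427 .0895
```

```text
24.1 [ 0.58282691 -0.1445313   0.2290348 ] w 0.05125410963859617 F [ 0.04027661 -0.8017063   0.64730885] j [ 0.13  0.56  0.13  1.61 -0.08  0.98  0.86] tz [-1.69806187e-05  5.41239029e-04 -9.99999853e-01] yaw_y 33.3072211135221
units of 20mm [ 0.11 -0.01  6.98]
```

{"api": "play_rows", "payload": {"rows": [[0.1,0,0.5,0,0,0,0.4],[0,0,0.9,0,0,0,0.4],[0,0,0.9,0,0,0,0.4],[0,0,0.9,0,0,0,0.4],[0,0,0.9,0,0,0,0.4],[0,0,0.9,0,0,0,0.4],[0,0,0.9,0,0,0,0.4],[0,0,0.6,0,0,0,0.4],[0,0,0.4,0,0,0,0.4],[0,0,0,0,0,0,0.4],[0,0,0,0,0,0,0.6],[0,0,0,0,0,0,0.75]]}}

```text
time_s: 25.3
position: [0.5822, -0.1443, 0.0919]
tcp_rot: [1.493, 2.762, 0.001]
contact_force: [0.6, 0.0, -0.1]
width: 0.0233
grip_force: 0.0
```

{"api": "play_rows", "payload": {"rows": [[0,0,0,0,0,0,0.85],[0,0,0,0,0,0,0.9],[0,0,0,0,0,0,1],[0,0,0,0,0,0,1],[0,0,0,0,0,0,1],[0,0,0,0,0,-0.1,1],[0,0,0,0,0,-0.1,1],[0,0,0,0,0,0,1],[0,0,0,0,0,0,1],[0,0,0,0,0,0,1],[0,0,0,0,0,0,0.7],[0,0,0,0,0,0,0.4]]}}

```text
time_s: 26.5
position: [0.5798, -0.145, 0.0906]
tcp_rot: [-1.47, -2.773, 0.004]
contact_force: [-1.0, 0.4, -0.2]
width: 0.0393
grip_force: 0.0
```

{"api": "play_rows", "payload": {"rows": [[0,0,0,0,0,0,0.4],[0,0,0,0,0,0,0.4],[0,0,-0.5,0,0,0,0.4],[0,0,-0.9,0,0,0,0.4],[0,0,-0.9,0,0,0,0.4],[0,0,-0.9,0,0,0,0.4],[0,0,-0.9,0,0,0,0.4],[0,0,-0.9,0,0,0,0.4],[0,0,-0.9,0,0,0,0.4],[0,0,-0.9,0,0,0,0.4],[0,0,-0.4,0,0,0,0.4]]}}

```text
time_s: 27.6
position: [0.5822, -0.1446, 0.2376]
tcp_rot: [1.469, 2.773, 0.001]
contact_force: [1.0, 0.1, -0.3]
width: 0.0511
grip_force: 0.0
```

{"api": "play_rows", "payload": {"rows": [[0.85,0.55,0,0,0,0,0.4],[0.85,0.55,0,0,0,0,0.4],[0.85,0.55,0,0,0,0,0.4],[0.85,0.55,0,0,0,0,0.4],[0.85,0.55,0,0,0,0,0.4],[0.85,0.55,0,0,0,0,0.4],[0.85,0.55,0,0,0,0,0.4],[0.85,0.55,0,0,0,0,0.4],[0.85,0.55,0,0,0,0,0.4],[0.85,0.55,0,0,0,0,0.4],[0,0,0,0,0,0,0.4],[0,0,0,0,0,0,0.4]]}}

```text
time_s: 28.8
position: [0.5768, 0.0576, 0.2349]
tcp_rot: [1.469, 2.777, -0.002]
contact_force: [-0.2, -0.6, 0.2]
width: 0.0513
grip_force: 0.0
```

```bash
python3 fine.py; python3 d.py; python3 - <<'E'
from h import *
a=grab_frame("side")["image"][110:260,210:360];b=grab_frame("top")["image"][140:225,265:350]
cv2.imwrite("pics/c8.png",np.hstack([cv2.resize(a,(400,400),interpolation=2),cv2.resize(b,(400,400),interpolation=2)]))
E
```

```text
top ptr,zero [124.08 124.37] diff [-0.26 -0.31 -0.31] (array([1., 2.]), 100.8, 102.3, 3327, np.int32(1247), np.float64(38.0850668467056))
side ptr,zero [124.51 124.05] diff [0.52 0.54 0.35] (array([-1.3,  1.7]), 99.8, 101.7, 3312, np.int32(1508), np.float64(39.651368943361526))
29.1 [0.5770469  0.05700357 0.23503473] w 0.051118214395676896 F [-0.63572889  0.5895669  -0.40988165] j [-0.21  0.52  0.11  1.66 -0.07  0.97  0.52] tz [-4.61308015e-05 -5.71483056e-04 -9.99999836e-01] yaw_y 34.08970234687285
```

View pics/c8.png

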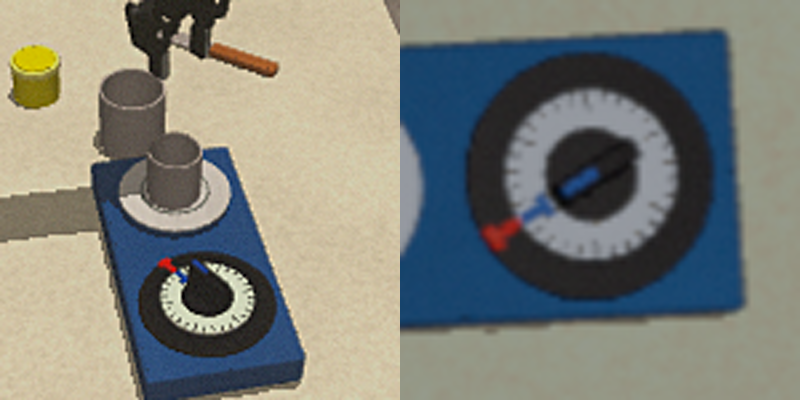

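The views show the mark (540,210) in line with the pointer (500,235) to within about 0.5°. The cup is upright, centred on the pan, and the gripper is clear of everything. Handing in.

```bash
python3 -c "
from rig import *
print(finish_job())"
```

```text
the job is handed in; nothing more can be done
None
```

The 62 mm cup stands upright on the pan, and the dial's zero mark lines up with the red pointer to within about 0.5° by camera; I handed the job in at about 29 s, with the gripper clear and the pots and knife untouched.

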